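# Find the empty well and push its flap open

### The job

Three of the four wells in the blue box are packed full, so their flaps do not give. Press gently on the black pads of the flaps with the fingertips until you find the one flap that rocks, then push that flap down well open, near its stop, and leave it standing open. Do not lift a flap by its raised far end, do not press hard, and leave the things around the box where they are.

Things in the scene. Friction and masses are not known exactly. Their poses are not given: they have to be found in the camera images.
- hatch_box: Low blue steel storage box fixed to the table, 130 (x) x 400 (y) x 90 mm high, on 10 mm feet, origin at the centre of its underside; z up, -x towards the robot, y along the row of four wells (centres at y = +144, +48, -48, -144 mm in its frame). Each well is 104 x 89 mm, 76 mm deep, covered flush by an identical aluminium flap 100 (x) x 86 (y) x 4 mm.
- flap_1 (a joint): Tilt of flap 1 (1 leftmost, +y; 4 rightmost), rad: 0 shut, grows as its robot-side edge goes down into the well, 0.95 at the stop. Axis level, along the box's y, 75 mm from the robot-side edge, 25 mm from the far edge. Blocks under three flaps keep them still; the flap of the empty well (which one varies, unseen) gives at 2 to 4 N on its pad and stays open once well open.
- flap_1_press (a point): Centre of the black rubber pad (18 x 56 mm, level with the flap's top) on flap 1, 55 mm on the robot side of its axis, 20 mm from its robot-side edge; moves with the flap. 90 mm above the table when shut.
- flap_1_hinge (a point): Midpoint of the axis of flap 1, fixed to the box: 78 mm above the table, 12 mm below the shut flap's top, x = +25 mm in the box's frame. The flap's far end, 25 mm long beyond the axis, rises about 20 mm out of the box as the flap opens.
- flap_2 (a joint): Tilt of flap 2 (1 leftmost, +y; 4 rightmost), rad: 0 shut, grows as its robot-side edge goes down into the well, 0.95 at the stop. Axis level, along the box's y, 75 mm from the robot-side edge, 25 mm from the far edge. Blocks under three flaps keep them still; the flap of the empty well (which one varies, unseen) gives at 2 to 4 N on its pad and stays open once well open.
- flap_2_press (a point): Centre of the black rubber pad (18 x 56 mm, level with the flap's top) on flap 2, 55 mm on the robot side of its axis, 20 mm from its robot-side edge; moves with the flap. 90 mm above the table when shut.
- flap_2_hinge (a point): Midpoint of the axis of flap 2, fixed to the box: 78 mm above the table, 12 mm below the shut flap's top, x = +25 mm in the box's frame. The flap's far end, 25 mm long beyond the axis, rises about 20 mm out of the box as the flap opens.
- flap_3 (a joint): Tilt of flap 3 (1 leftmost, +y; 4 rightmost), rad: 0 shut, grows as its robot-side edge goes down into the well, 0.95 at the stop. Axis level, along the box's y, 75 mm from the robot-side edge, 25 mm from the far edge. Blocks under three flaps keep them still; the flap of the empty well (which one varies, unseen) gives at 2 to 4 N on its pad and stays open once well open.
- flap_3_press (a point): Centre of the black rubber pad (18 x 56 mm, level with the flap's top) on flap 3, 55 mm on the robot side of its axis, 20 mm from its robot-side edge; moves with the flap. 90 mm above the table when shut.
- flap_3_hinge (a point): Midpoint of the axis of flap 3, fixed to the box: 78 mm above the table, 12 mm below the shut flap's top, x = +25 mm in the box's frame. The flap's far end, 25 mm long beyond the axis, rises about 20 mm out of the box as the flap opens.
- flap_4 (a joint): Tilt of flap 4 (1 leftmost, +y; 4 rightmost), rad: 0 shut, grows as its robot-side edge goes down into the well, 0.95 at the stop. Axis level, along the box's y, 75 mm from the robot-side edge, 25 mm from the far edge. Blocks under three flaps keep them still; the flap of the empty well (which one varies, unseen) gives at 2 to 4 N on its pad and stays open once well open.
- flap_4_press (a point): Centre of the black rubber pad (18 x 56 mm, level with the flap's top) on flap 4, 55 mm on the robot side of its axis, 20 mm from its robot-side edge; moves with the flap. 90 mm above the table when shut.
- flap_4_hinge (a point): Midpoint of the axis of flap 4, fixed to the box: 78 mm above the table, 12 mm below the shut flap's top, x = +25 mm in the box's frame. The flap's far end, 25 mm long beyond the axis, rises about 20 mm out of the box as the flap opens.
- tape_measure: Bystander: yellow and black tape measure, 34 x 78 x 64 mm high, loose, standing behind the box; origin at the centre of its underside.
- marker: Bystander: white marker pen with a blue cap, 130 mm long, 18 mm thick, loose, lying behind the box; origin at the centre of its underside.
- handle_block: Bystander: light brown wooden block, 34 x 130 x 26 mm high, loose, lying behind the box; origin at the centre of its underside.

How it is judged:
By the outcome, as a careful person would: the job done as asked, in the order asked, and still so for the second after the job is handed in, with the robot touching nothing.
It also fails if it takes over 45 s, if anything falls off the work surface, if the arm or the gripper's body presses on something with over 40 N, if the wrist force passes 120 N, or if a joint passes its speed limit or range.

### The arm

A 7-joint arm with a two-finger parallel gripper is mounted at the origin on a cart in front of the work surface, level with it; the furniture and walls round the work are solid. World frame = base frame: x ahead of the robot, y to its left, z up, the work surface at z = 0. Lengths are in m, angles in rad, forces in N, time in s.
With the tool pointing down it reaches from about 0.4 to 0.85 m from the base axis. Payload 10.4 kg.
Tool frame: the origin (TCP) lies midway between the tips of the shut fingers; the grasp point (between the pads) lies 19 mm behind it (r.grasp_offset is the distance from the TCP to the grasp point, in m); z points along the fingers, y is the line along which they close (so a half turn about z gives the same grasp; the last joint's range is limited). The gripper opens to 87 mm and grips with 3 to 60 N. Pads are 19 mm wide; open, the fingers measure 117 mm over their backs; the gripper's body (75 mm by 190 mm) begins 51 mm behind the grasp point.
Start: joints at [1.132, 0.332, -0.065, 1.46, 0.022, 1.35, -0.088], TCP at [0.252, -0.572, 0.223] pointing down, gripper open.
Joint ranges: [-2.6, 2.6], [-0.5, 2.12], [-1.47, 1.34], [0.16, 2.42], [-1.27, 4.41], [0.06, 2.06], [-2.6, 2.6]. Speed limits (rad/s): [2.22, 2.22, 2.79, 2.79, 3.14, 3.14, 3.14].

### API

Orientations are given as a unit quaternion [x, y, z, w].
In Python, from bench import r gives the robot as it stands.
- The arm moves only by the tool drive_tool, never from a script. Its argument "moves" is a list that holds one entry, the list of rows, each a list of 7 numbers: the shift along the tool's x, y, z in m, then the turn, a rotation vector about the tool's x, y, z in rad, then the opening, from 0 (shut) to 1 (fully open). In form: [[[tx, ty, tz, ax, ay, az, jaw], ...]]. A call has 1 to 10 rows; each row shifts and turns the commanded pose from where the row before left it, along the tool's axes as they then stand; what a row does not reach is not made up. A row lasts 1/10 s, in which the tool goes at most 50 mm and 8.59 degrees, less where a joint would pass 70% of its speed; a pose out of reach is approached as far as the arm can. A call is refused whole if a number of a shift passes 0.05 or a number of a turn 0.15, either way. A call with a gripper value outside its range is refused whole. The fingers move at their own pace and stop on an object; "squeeze" is the grip in N (left out, the last holds). Time passes only in rows, so rows that do not move let the fingers close. It gives the time, the measured TCP pose, the force, the opening and the grip force at its end, in the units of the state.
- r.read_state(): the state, without advancing time (a new reading comes with each control period).
- r.camera(name): name is "scene" or "side" or "wrist"; returns the picture (420x560x3 uint8, red, green, blue); there is no depth.
- r.camera_info(name): a dict with "mtx" (3x3 intrinsics, pixels), "rvec" (rotation vector, rad) and "tvec" (3), from world to camera coordinates, as OpenCV has them; the wrist camera has in their place "T_tool_cam" (4x4, takes a point from camera to tool coordinates, whose origin is the TCP and whose axes are the flange's). Camera axes: x right, y down, z forward; pixel columns grow to the right and rows downward; lengths in m; the calibration is good to about 2 mm. The wrist camera is an equidistant fisheye: a pixel r from the principal point sees the ray r / f radians off the axis. A picture is of the moment at which its call begins: read the wrist's pose just before it. camera_info takes no time and is no camera call.
- r.close_job(): hands the job in; it is judged then, once.
Trained networks look in the newest picture that a camera, given by its name, has taken for a name from the list of things; names that differ only in an ending like _2 or _b are one class to them, and where a whole thing is asked for, a point or a joint stands for the part that bears it (a point fixed in the world has none). Each returns a list of dicts, best first, with "conf" (0 to 1); they miss things now and then, are a little off and sometimes report something else, mostly with a low value. They report only what shows in the picture. A call takes as long as a camera call.
- r.find_in(camera, query): "bbox" ([left, top, right, bottom] in pixels, round what is visible of it).
- r.place_of(camera, query): "at" ([column, row] in pixels: a listed point, or the origin of a listed thing).
The state is a dict: "time": time; "joint_positions": joint angles; "joint_vel": joint speeds; "joint_torque": joint torques, N m; "ee_pos": TCP position; "eef_rot": TCP orientation; "ft_force": force on the tool from outside, world axes, zero at the start; "torque": the same for the moment, N m; "width": finger opening in m; "grip_force": force on a finger pad.
Only numpy, scipy, OpenCV 4.12 (cv2) and the standard library are available. Lean on these libraries where they do the work, as an engineer would, in place of code of your own. Each camera call takes 0.05 s, during which the arm holds its last target. There are 200 camera calls.

## Working session

There is one attempt and no reset: what is moved stays moved. The work goes in short steps, Python scripts to look and compute and a tool call to move; the robot and the scene stay as the last step left them, time stands still between calls to the robot, and variables do not carry over. Pictures are saved under pics/ and viewed, at most 10 in all, crops included, and the job is handed in when it is done.

Besides the shell and the picture viewer there is one more tool, called after ">>>" by a JSON object that holds its "name" and its "arguments", one argument or row to a line. drive_tool: Moves the arm, as the interface text tells. Its arguments: {"type":"object","properties":{"moves":{"type":"array"},"squeeze":{"type":"number"}},"required":["moves"]}

```bash
mkdir -p pics
cat > h.py <<'E'
import numpy as np,cv2
from bench import r
from scipy.spatial.transform import Rotation as R
def ray(cam,px):
    i=r.camera_info(cam);K=np.array(i["mtx"],float)
    p=cv2.undistortPoints(np.array([[px]],float),K,None)[0,0]
    M=cv2.Rodrigues(np.array(i["rvec"],float))[0];t=np.array(i["tvec"],float).ravel()
    return -M.T@t, M.T@np.array([p[0],p[1],1])
def at_z(cam,px,z):
    o,d=ray(cam,px);return o+d*(z-o[2])/d[2]
def save(cam,n):
    cv2.imwrite(f"pics/{n}.png",cv2.cvtColor(r.camera(cam),cv2.COLOR_RGB2BGR))
E
python3 - <<'E'
from h import *
np.set_printoptions(precision=4,suppress=True)
s=r.read_state();print(s["time"],s["ee_pos"],s["eef_rot"],s["width"],s["ft_force"])
print(R.from_quat(s["eef_rot"]).as_matrix())
for c in("scene","side"):
    save(c,c+"0")
    for q in("flap_1_press","hatch_box"):
        for d in r.place_of(c,q)[:6]: print(c,q,d["at"],round(d["conf"],2),at_z(c,d["at"],.09 if "press" in q else .01))
E
```

```text
0.0 [ 0.2523 -0.5714  0.2218] [ 0.9785  0.2064 -0.0002 -0.0007] 0.08741470862912783 [ 0.7407  0.0845 -0.6646]
[[ 0.9148  0.404  -0.0006]
 [ 0.404  -0.9148  0.0013]
 [-0.     -0.0014 -1.    ]]
scene hatch_box [259.9, 257.7] 0.92 [0.5886 0.0786 0.01  ]
scene hatch_box [286.1, 236.8] 0.23 [0.6679 0.0617 0.01  ]
side flap_1_press [221.7, 168.2] 0.74 [0.5779 0.2336 0.09  ]
side hatch_box [246.4, 245.1] 0.93 [0.5852 0.0638 0.01  ]
```

View pics/scene0.png

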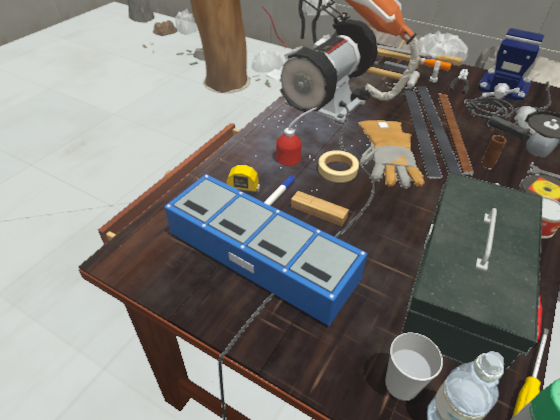

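View pics/side0.png

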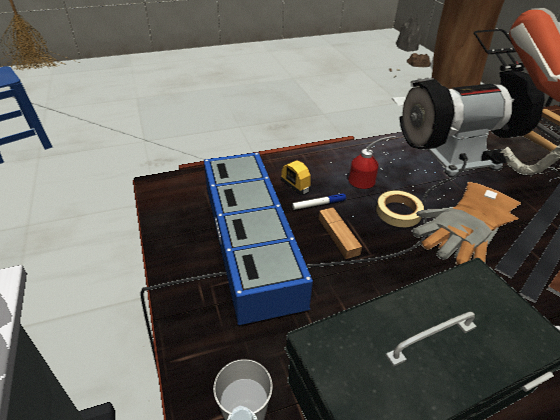

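The scene view shows the blue box with pads near (195,211), (229,228), (271,249) and (316,273). In the side view they are near (222,171), (229,197), (238,230) and (251,266). The tape, marker and wooden block lie behind the box, and the green toolbox is to its right.

Run:
```python
from h import *
np.set_printoptions(precision=4,suppress=True)
S={"scene":[(195,211),(229,228),(271,249),(316,273)],"side":[(222,171),(229,197),(238,230),(251,266)]}
P={}
for c in S:
    g=cv2.cvtColor(cv2.imread(f"pics/{c}0.png"),cv2.COLOR_BGR2GRAY)
    n,l,st,ce=cv2.connectedComponentsWithStats((g<75).astype(np.uint8))
    for k,(x,y) in enumerate(S[c]):
        print(c,k+1,ce[l[y,x]],st[l[y,x],4],end=" ")
        P[c,k]=p=at_z(c,ce[l[y,x]],.09);print(p)
A=np.array([(P["scene",k]+P["side",k])/2 for k in range(4)])[:,:2]
d=A[0]-A[3];print("pitch",np.linalg.norm(d)/3,"yaw",np.arctan2(-d[0],d[1]))
print("toolbox corners scene", at_z("scene",(412,305),.2),at_z("scene",(455,178),.2),"side",at_z("side",(287,347),.2),at_z("side",(480,262),.2))
print(r.camera_info("wrist"))
```

```text
scene 1 [250.0642 185.9932] 159627 [0.6913 0.1683 0.09  ]
scene 2 [231.8651 226.881 ] 126 [0.5705 0.1309 0.09  ]
scene 3 [271.8054 248.2886] 149 [0.5645 0.0352 0.09  ]
scene 4 [316.0166 272.1657] 181 [ 0.5581 -0.0613  0.09  ]
side 1 [222.0789 170.5351] 114 [0.5767 0.2247 0.09  ]
side 2 [229.8028 197.338 ] 142 [0.5705 0.1292 0.09  ]
side 3 [238.9946 228.9243] 185 [0.5645 0.0335 0.09  ]
side 4 [249.8871 266.7903] 248 [ 0.5582 -0.0624  0.09  ]
pitch 0.08974249914830179 yaw -0.28544935769926283
toolbox corners scene [ 0.4971 -0.2318  0.2   ] [ 0.8041 -0.2109  0.2   ] side [ 0.5412 -0.2843  0.2   ] [ 0.843 -0.244  0.2  ]
{'mtx': array([[325.1923,   0.    , 281.5141],
       [  0.    , 325.1923, 212.9177],
       [  0.    ,   0.    ,   1.    ]]), 'T_tool_cam': array([[-0.0009, -0.9575, -0.2884,  0.0783],
       [ 1.    , -0.0005, -0.0014,  0.0001],
       [ 0.0012, -0.2884,  0.9575, -0.1627],
       [ 0.    ,  0.    ,  0.    ,  1.    ]])}
```

>>> {"name": "drive_tool", "arguments": {
  "moves": [
    [[0,0,-0.045,0,0,0.12,0],[0,0,-0.045,0,0,0.12,0],[0,0,-0.045,0,0,0.12,0],[0,0,-0.045,0,0,0.12,0],[0,0,0,0,0,0,0]]
  ],
  "squeeze": 10
}}

```text
time: 0.8
ee_pos: [0.253, -0.5728, 0.4097]
eef_rot: [0.999, -0.034, 0.003, 0.004]
ft_force: [0.4, 0.5, 0.3]
width: 0.0549
grip_force: 0.0
```

>>> {"name": "drive_tool", "arguments": {
  "moves": [
    [[0.02,-0.038,0,0,0,0,0],[0.02,-0.038,0,0,0,0,0],[0.02,-0.038,0,0,0,0,0],[0.02,-0.038,0,0,0,0,0],[0.02,-0.038,0,0,0,0,0],[0.02,-0.038,0,0,0,0,0],[0.02,-0.038,0,0,0,0,0],[0.02,-0.038,0,0,0,0,0],[0.02,-0.038,0,0,0,0,0],[0.02,-0.038,0,0,0,0,0]]
  ]
}}

```text
time: 1.8
ee_pos: [0.477, -0.2037, 0.4025]
eef_rot: [0.999, -0.032, 0.0, 0.0]
ft_force: [1.9, 0.2, -0.5]
width: 0.0006
grip_force: 0.0
```

>>> {"name": "drive_tool", "arguments": {
  "moves": [
    [[0.018,-0.038,0,0,0,0,0],[0.018,-0.038,0,0,0,0,0],[0.018,-0.038,0,0,0,0,0],[0.018,-0.034,0,0,0,0,0],[0,0,0,0,0,0,0],[0,0,0,0,0,0,0]]
  ]
}}

```text
time: 2.4
ee_pos: [0.5579, -0.0616, 0.402]
eef_rot: [1.0, -0.031, -0.0, -0.0]
ft_force: [-0.9, -0.7, 1.0]
width: 0.0007
grip_force: 0.0
```

>>> {"name": "drive_tool", "arguments": {
  "moves": [
    [[0,0,0.04,0,0,0,0],[0,0,0.04,0,0,0,0],[0,0,0.04,0,0,0,0],[0,0,0.04,0,0,0,0],[0,0,0.04,0,0,0,0],[0,0,0.04,0,0,0,0],[0,0,0.04,0,0,0,0],[0,0,0.014,0,0,0,0],[0,0,0,0,0,0,0],[0,0,0,0,0,0,0]]
  ]
}}

```text
time: 3.4
ee_pos: [0.5587, -0.0629, 0.1104]
eef_rot: [0.999, -0.032, 0.001, 0.0]
ft_force: [-0.7, 0.2, 1.3]
width: 0.0004
grip_force: 0.0
```

Run:
```python
from h import *
save("side","side1");save("scene","scene1")
a=cv2.imread("pics/side1.png")[120:320,150:350];b=cv2.imread("pics/scene1.png")[150:350,200:400]
cv2.imwrite("pics/c1.png",cv2.resize(np.hstack([a,b]),(800,400)))
```

```text
(no output)
```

View pics/c1.png

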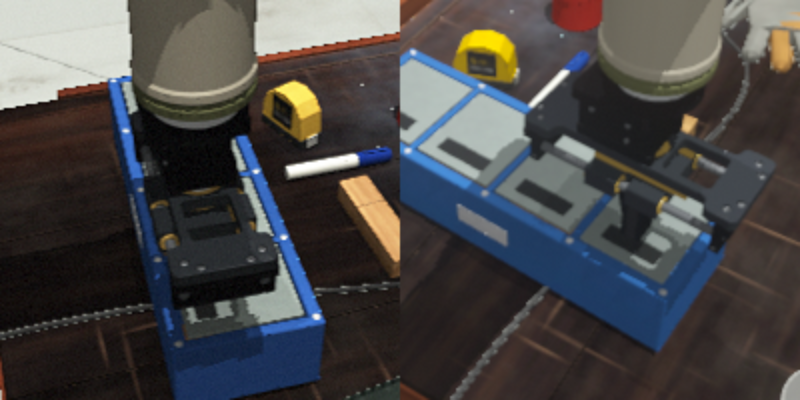

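The crop shows the shut fingertips just above pad 4, at about (630,240) in the right half, with the neighbouring flaps clear. I'll probe gently from here.

>>> {"name": "drive_tool", "arguments": {
  "moves": [
    [[0,0,0.009,0,0,0,0],[0,0,0.008,0,0,0,0],[0,0,0,0,0,0,0],[0,0,0.002,0,0,0,0],[0,0,0,0,0,0,0]]
  ]
}}

```text
time: 4.0
ee_pos: [0.5577, -0.0622, 0.0894]
eef_rot: [0.999, -0.032, -0.0, 0.0]
ft_force: [-0.4, -0.0, 0.4]
width: 0.0004
grip_force: 0.0
```

>>> {"name": "drive_tool", "arguments": {
  "moves": [
    [[0,0,0.002,0,0,0,0],[0,0,0,0,0,0,0]]
  ]
}}

```text
time: 4.2
ee_pos: [0.5577, -0.0623, 0.0875]
eef_rot: [0.999, -0.032, -0.0, 0.0]
ft_force: [-1.4, 0.0, 1.2]
width: 0.0004
grip_force: 0.7
```

>>> {"name": "drive_tool", "arguments": {
  "moves": [
    [[0,0,0.001,0,0,0,0],[0,0,0,0,0,0,0]]
  ]
}}

```text
time: 4.4
ee_pos: [0.5576, -0.0623, 0.0865]
eef_rot: [0.999, -0.032, -0.0, 0.0]
ft_force: [-2.6, 0.3, 2.4]
width: 0.0005
grip_force: 1.3
```

>>> {"name": "drive_tool", "arguments": {
  "moves": [
    [[0,0,0.001,0,0,0,0],[0,0,0,0,0,0,0]]
  ]
}}

```text
time: 4.6
ee_pos: [0.5577, -0.0623, 0.0854]
eef_rot: [0.999, -0.032, -0.0, 0.0]
ft_force: [-2.1, 0.3, 2.7]
width: 0.0004
grip_force: 1.4
```

>>> {"name": "drive_tool", "arguments": {
  "moves": [
    [[0,0,0.001,0,0,0,0],[0,0,0.001,0,0,0,0],[0,0,0,0,0,0,0]]
  ]
}}

```text
time: 4.9
ee_pos: [0.5577, -0.0623, 0.0833]
eef_rot: [0.999, -0.032, -0.0, 0.0]
ft_force: [-2.4, 0.1, 2.1]
width: 0.0006
grip_force: 1.1
```

Flap 4 gives at a steady 2–3 N, so it is the free one. I'll push it further, leaning the tool back slightly.

>>> {"name": "drive_tool", "arguments": {
  "moves": [
    [[0,0,0.002,0,0.05,0,0],[0,0,0.002,0,0.05,0,0],[0,0,0.002,0,0.05,0,0],[0,0,0.002,0,0.05,0,0],[0,0,0.002,0,0,0,0],[0,0,0.002,0,0,0,0],[0,0,0.002,0,0,0,0],[0,0,0.002,0,0,0,0],[0,0,0,0,0,0,0]]
  ]
}}

```text
time: 5.8
ee_pos: [0.5601, -0.0625, 0.0672]
eef_rot: [0.995, -0.032, 0.099, 0.003]
ft_force: [-1.2, -1.1, 0.4]
width: 0.0006
grip_force: 0.6
```

>>> {"name": "drive_tool", "arguments": {
  "moves": [
    [[0.0003,0,0.0025,0,0,0,0],[0.0003,0,0.0025,0,0,0,0],[0.0003,0,0.0025,0,0,0,0],[0.0003,0,0.0025,0,0,0,0],[0.0003,0,0.0025,0,0,0,0],[0.0003,0,0.0025,0,0,0,0],[0,0,0,0,0,0,0]]
  ]
}}

```text
time: 6.5
ee_pos: [0.5653, -0.0627, 0.0534]
eef_rot: [0.994, -0.032, 0.1, 0.003]
ft_force: [-1.0, 0.2, 0.7]
width: 0.0002
grip_force: 0.5
```

Run:
```python
from h import *
save("side","side2");save("scene","scene2")
a=cv2.imread("pics/side2.png")[150:350,150:350];b=cv2.imread("pics/scene2.png")[150:350,200:400]
cv2.imwrite("pics/c2.png",cv2.resize(np.hstack([a,b]),(800,400)))
```

```text
(no output)
```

View pics/c2.png

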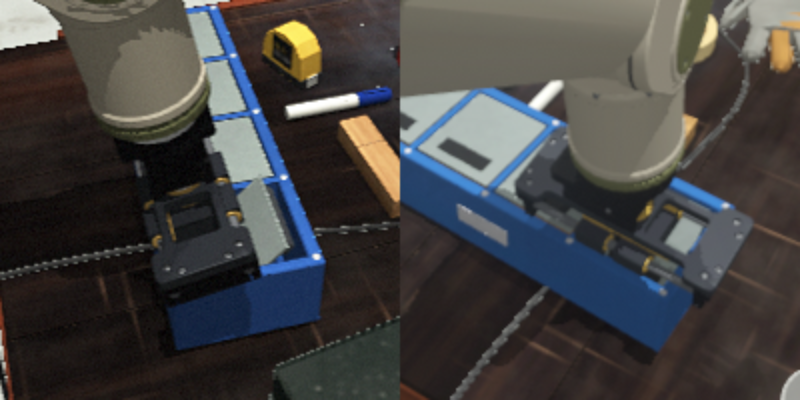

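Flap 4 is well tilted and the neighbours and bystanders are untouched. By geometry the tilt is about 0.8, so I'll ease it towards the stop.

>>> {"name": "drive_tool", "arguments": {
  "moves": [
    [[0,0,0.001,0,0,0,0],[0,0,0.001,0,0,0,0],[0,0,0.001,0,0,0,0],[0,0,0.001,0,0,0,0],[0,0,0,0,0,0,0]]
  ]
}}

```text
time: 7.1
ee_pos: [0.5654, -0.0628, 0.0494]
eef_rot: [0.994, -0.032, 0.1, 0.003]
ft_force: [-0.0, -0.2, 1.3]
width: 0.0009
grip_force: 0.8
```

>>> {"name": "drive_tool", "arguments": {
  "moves": [
    [[0,0,0.001,0,0,0,0],[0,0,0,0,0,0,0]]
  ]
}}

```text
time: 7.3
ee_pos: [0.5656, -0.0628, 0.0484]
eef_rot: [0.994, -0.032, 0.1, 0.003]
ft_force: [-0.4, -0.3, 2.2]
width: 0.0006
grip_force: 0.9
```

>>> {"name": "drive_tool", "arguments": {
  "moves": [
    [[0,0,0.001,0,0,0,0],[0,0,0,0,0,0,0]]
  ]
}}

```text
time: 7.5
ee_pos: [0.5658, -0.0629, 0.0474]
eef_rot: [0.994, -0.032, 0.1, 0.003]
ft_force: [-0.6, 0.2, 2.5]
width: 0.0004
grip_force: 0.9
```

>>> {"name": "drive_tool", "arguments": {
  "moves": [
    [[0,0,0.001,0,0,0,0],[0,0,0,0,0,0,0]]
  ]
}}

```text
time: 7.7
ee_pos: [0.566, -0.0628, 0.0464]
eef_rot: [0.994, -0.032, 0.1, 0.003]
ft_force: [-0.0, 0.8, 2.5]
width: 0.0003
grip_force: 0.9
```

>>> {"name": "drive_tool", "arguments": {
  "moves": [
    [[0,0,0.001,0,0,0,0],[0,0,0,0,0,0,0]]
  ]
}}

```text
time: 7.9
ee_pos: [0.5663, -0.0629, 0.0455]
eef_rot: [0.994, -0.032, 0.1, 0.003]
ft_force: [-0.4, 0.4, 2.7]
width: 0.0005
grip_force: 1.3
```

>>> {"name": "drive_tool", "arguments": {
  "moves": [
    [[0,0,0.001,0,0,0,0],[0,0,0,0,0,0,0]]
  ]
}}

```text
time: 8.1
ee_pos: [0.5667, -0.0629, 0.0451]
eef_rot: [0.994, -0.032, 0.1, 0.003]
ft_force: [-4.5, 0.5, 9.9]
width: 0.0002
grip_force: 4.7
```

The force rose, so the flap is at its stop. Backing out along the tool axis.

>>> {"name": "drive_tool", "arguments": {
  "moves": [
    [[0,0,-0.002,0,0,0,0],[0,0,-0.005,0,0,0,0],[0,0,-0.01,0,0,0,0],[0,0,-0.02,0,0,0,0],[0,0,-0.03,0,0,0,0],[0,0,-0.04,0,0,0,0],[0,0,-0.04,0,0,0,0],[0,0,-0.04,0,0,0,0],[0,0,-0.04,0,0,0,0],[0,0,0,0,0,0,0]]
  ]
}}

```text
time: 9.1
ee_pos: [0.5231, -0.0598, 0.2737]
eef_rot: [0.994, -0.032, 0.104, 0.004]
ft_force: [0.8, 0.2, -0.2]
width: 0.0003
grip_force: 0.0
```

Run:
```python
from h import *
save("side","side3");save("scene","scene3")
a=cv2.imread("pics/side3.png")[150:350,150:350];b=cv2.imread("pics/scene3.png")[150:350,200:400]
cv2.imwrite("pics/c3.png",cv2.resize(np.hstack([a,b]),(800,400)))
```

```text
(no output)
```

View pics/c3.png

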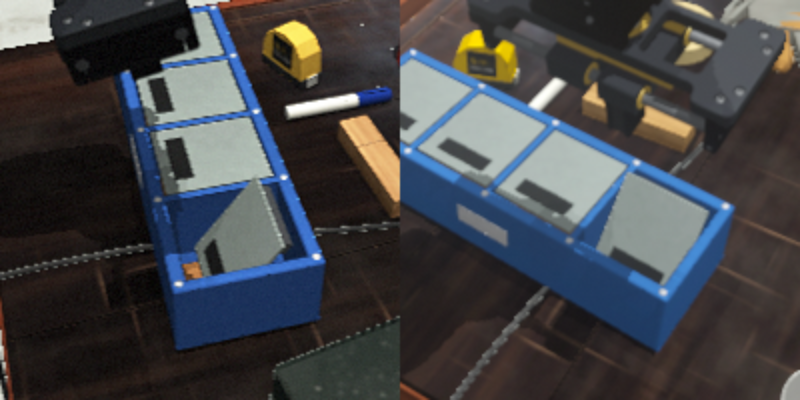

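Flap 4 stands wide open (right half, about (650,225)), the other flaps are shut, and the bystanders haven't moved. The arm is clear.

```bash
python3 -c "
from bench import r
print(r.close_job())"
```

```text
the job is handed in; nothing more can be done
None
```

Flap 4 was the one that rocked: I pushed it down gently to its stop (about 10 N at most) and left it standing open, with the other flaps shut and the things around the box not visibly moved; the job is handed in.

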